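Open the manifold valves in order

TASK

Start up the air line at the grey valve box: with the fingertips, lightly press in the yellow button, then the blue, then the green, each clearly more than half of its 12 mm travel, where it stays. Leave the red button up, press gently (never harder than 20 N), and grip nothing; the two vials and the dish standing by the box stay where they are.

Things in the scene. Friction and masses are not known exactly. Their poses are not given: they have to be found in the camera images.
- manifold: valve manifold: grey box 140 x 140 mm in plan, fixed to the worktop, its flat top plate 85 mm above the worktop, with four round push buttons in a 2 x 2 square (33 mm either side of the middle in the box's x and y; which colour sits where varies). Brass fittings stick out 16 mm on its +x side and 12 mm on its -y side. Origin: centre of its underside on the worktop, z up
- yellow_top (a point): centre of the flat round top face (20 mm diameter) of the yellow push button (25 mm diameter, axis vertical). It is 115 mm above the worktop when the button is up and moves down with the button
- yellow_button (a joint): how far the yellow button is pushed in, m: about 0 = up (20 mm proud of its black collar), 0.012 = fully in, at a hard stop. It yields to a push of about 3 N, has no spring, and stays where it is pushed; from 0.006 on it counts as in. It cannot be pulled out beyond 0
- yellow_valve: fixed black collar, 39 mm across and 10 mm high, round the yellow button, with that button. Origin: centre of its underside on the box's top plate, 85 mm above the worktop
- blue_top (a point): centre of the flat round top face (20 mm diameter) of the blue push button (25 mm diameter, axis vertical). It is 115 mm above the worktop when the button is up and moves down with the button
- blue_button (a joint): how far the blue button is pushed in, m: about 0 = up (20 mm proud of its black collar), 0.012 = fully in, at a hard stop. It yields to a push of about 3 N, has no spring, and stays where it is pushed; from 0.006 on it counts as in. It cannot be pulled out beyond 0
- blue_valve: fixed black collar, 39 mm across and 10 mm high, round the blue button, with that button. Origin: centre of its underside on the box's top plate, 85 mm above the worktop
- green_top (a point): centre of the flat round top face (20 mm diameter) of the green push button (25 mm diameter, axis vertical). It is 115 mm above the worktop when the button is up and moves down with the button
- green_button (a joint): how far the green button is pushed in, m: about 0 = up (20 mm proud of its black collar), 0.012 = fully in, at a hard stop. It yields to a push of about 3 N, has no spring, and stays where it is pushed; from 0.006 on it counts as in. It cannot be pulled out beyond 0
- green_valve: fixed black collar, 39 mm across and 10 mm high, round the green button, with that button. Origin: centre of its underside on the box's top plate, 85 mm above the worktop
- red_top (a point): centre of the flat round top face (20 mm diameter) of the red push button (25 mm diameter, axis vertical). It is 115 mm above the worktop when the button is up and moves down with the button
- red_button (a joint): how far the red button is pushed in, m: about 0 = up (20 mm proud of its black collar), 0.012 = fully in, at a hard stop. It yields to a push of about 3 N, has no spring, and stays where it is pushed; from 0.006 on it counts as in. It cannot be pulled out beyond 0
- red_valve: fixed black collar, 39 mm across and 10 mm high, round the red button, with that button. Origin: centre of its underside on the box's top plate, 85 mm above the worktop
- black_vial: loose amber vial with black cap, 27 mm diameter, 61 mm tall, stands near the box; leave it alone. Origin: centre of its underside, z up
- white_vial: loose amber vial with white cap, 27 mm diameter, 61 mm tall, stands near the box; leave it alone. Origin: centre of its underside, z up
- dish: loose clear shallow dish, 58 mm diameter, 14 mm tall, lies near the box; leave it alone. Origin: centre of its underside, z up
- autosampler: tall fixed machine to the right of the box, an obstacle: a black and white drum 350 mm across standing at about x = 0.37, y = -0.12, 0.23 m high, with capped tubes up to 0.36 m and, at about x = 0.50, y = -0.09, a thin post up to 0.50 m. Origin: on the worktop near the middle of its drum
- air_pump: fixed blue pump with a carrying handle behind the box to the left, an obstacle, 180 x 130 mm in plan, 0.2 m high. Origin: centre of its underside

How it is judged:
By the outcome, as a careful person would: the job done as asked, in the order asked, and still so for the second after the job is handed in, with the robot touching nothing.
It also fails if it takes over 48 s, if anything falls off the work surface, if the arm or the gripper's body presses on something with over 40 N, if the wrist force passes 120 N, or if a joint passes its speed limit or range.

ROBOT

A 6-joint arm with a two-finger parallel gripper is mounted at the origin on a cart in front of the work surface, level with it; the furniture and walls round the work are solid. World frame = base frame: x ahead of the robot, y to its left, z up, the work surface at z = 0. Lengths are in mm, angles in rad, forces in N, time in s.
With the tool pointing down it reaches from about 300 to 775 mm from the base axis. Payload 14.6 kg.
Tool frame: the origin (TCP) lies on the centre line of the jaws, within the pads' length; the fingertips stand 11 mm ahead of it and the grasp point (between the pads) lies 8 mm behind it; x points along the fingers, y is the direction in which the jaws open and shut, and the axes are right-handed (so a half turn about x gives the same grasp; the last joint's range is limited). The gripper opens to 94 mm and grips with 3 to 60 N. Pads are 16 mm wide; open, the fingers measure 119 mm over their backs; the gripper's body (75 mm by 177 mm) begins 78 mm behind the grasp point.
Start: joints at [-1.329, 0.3, 1.521, -0, 1.321, -0.067], TCP at [167.147, -523.976, 216.446] pointing down, gripper open.
Joint ranges: [-3.03, 3.03], [-0.79, 2.21], [0.23, 2.52], [-1.04, 4.18], [0, 3.07], [-2.55, 2.55]. Speed limits (rad/s): [2.22, 2.22, 2.57, 3.14, 3.14, 3.14].

INTERFACE

Orientations are given as [roll, pitch, yaw] about the fixed x, y, z axes, in that order (R = Rz(yaw) Ry(pitch) Rx(roll)).
In Python, from cell import manip gives the robot as it stands.
- The arm moves only by the shell command python3 -m handwheel 'ROWS' [OPENING] [FORCE]. ROWS is JSON, a list of rows, each a list of 2 entries, a list of its own where there are three numbers: the shift along the tool's x, y, z in mm, then the turn about the tool's x in rad. In form: [[[x, y, z], spin], ...]. A call has exactly 10 rows; each row shifts and turns the commanded pose from where the row before left it, along the tool's axes as they then stand; what a row does not reach is not made up. A row lasts 1/8 s, in which the tool goes at most 62.5 mm and 10.7 degrees, less where a joint would pass 70% of its speed; a pose out of reach is approached as far as the arm can. A call with a gripper value outside its range is refused whole. OPENING is the closure in counts, from 0 (fully open) to 255 (shut), set as the call begins (- or left out, the last holds). The fingers move at their own pace and stop on an object; FORCE is the grip in N (left out, the last holds). Time passes only in rows, so rows that do not move let the fingers close, or fill a call up. It gives the time, the measured TCP pose, the force and the opening at its end, in the units of the state.
- manip.read_state(): the state, without advancing time (a new reading comes with each control period).
- manip.camera(name): name is "scene" or "top" or "wrist"; returns a dict with "pixels" (384x512x3 uint8, red, green, blue), "z_map" (384x512 float32, mm along the optical axis (not along the pixel's ray), 0 where there is no reading), "mtx" (3x3 intrinsics, pixels), "xyz" and "orientation" of the camera in the world. Camera axes: x right, y up, looking along -z (the intrinsics and any distortion apply to the point x, -y, -z); pixel columns grow to the right and rows downward; lengths in mm; the calibration is good to about 2 mm. A picture is of the moment at which its call begins.
- manip.sign_off(): hands the job in, once; it reports no verdict.
Trained networks look in the newest picture that a camera, given by its name, has taken for a name from the list of things; names that differ only in an ending like _2 or _b are one class to them, and where a whole thing is asked for, a point or a joint stands for the part that bears it (a point fixed in the world has none). Each returns a list of dicts, best first, with "confidence" (0 to 1); they miss things now and then, are a little off and sometimes report something else, mostly with a low value. They report only what shows in the picture. A call takes as long as a camera call.
- manip.cut_out(target, camera): "region" (384x512 bool, what is visible of it) and "centre" ([column, row] in pixels, amid what is visible of it).
The state is a dict: "clock": time; "joints": joint angles; "qd": joint speeds; "effort": joint torques, N m; "eef_pos": TCP position; "eef_rot": TCP orientation; "wrist_force": force on the tool from outside, world axes, zero at the start; "moment": the same for the moment, N m; "finger_gap": finger opening in mm.
Only numpy, scipy, OpenCV 4.12 (cv2) and the standard library are available. Lean on these libraries where they do the work, as an engineer would, in place of code of your own. Each camera call takes 0.05 s, during which the arm holds its last target. There are 200 camera calls.

## Working session

There is one attempt and no reset: what is moved stays moved. The work goes in short steps, Python scripts to look and compute and a shell command to move; the robot and the scene stay as the last step left them, time stands still between calls to the robot, and variables do not carry over. Pictures are saved under pics/ and viewed, about 8 in all and at most 12, crops included, and the job is handed in when it is done.

```bash
mkdir -p pics; cat > h.py <<'E'
import numpy as np, cv2
from cell import manip
from scipy.spatial.transform import Rotation as R
def shot(name,save=None):
    c=manip.camera(name)
    if save: cv2.imwrite('pics/'+save,c['pixels'][:,:,::-1])
    return c
def world(c,mask):
    v,u=np.nonzero(mask&(c['z_map']>0)); z=c['z_map'][v,u]; K=np.array(c['mtx'])
    p=np.stack([(u-K[0,2])/K[0,0]*z,-(v-K[1,2])/K[1,1]*z,-z],1)
    o=np.array(c['orientation']); M=o if o.shape==(3,3) else R.from_euler('xyz',o).as_matrix()
    return p@M.T+np.array(c['xyz'])
E
python3 - <<'E'
from h import *
s=manip.read_state(); print({k:np.round(v,3) for k,v in s.items()})
print(np.round(R.from_euler('xyz',s['eef_rot']).as_matrix(),2))
ims=[]
for n in ['top','scene']:
    c=shot(n,n+'1.png'); ims.append(c['pixels']); print(n,c['xyz'],c['orientation'])
    for t in ['yellow_top','blue_top','green_top','red_top','manifold','black_vial','white_vial','dish','air_pump']:
        for d in manip.cut_out(t,n)[:1]:
            w=world(c,d['region'])
            if len(w)==0: continue
            hi=w[w[:,2]>np.percentile(w[:,2],95)-4]
            print(t,round(d['confidence'],2),np.round(d['centre']),len(w),'med top',np.round(np.median(hi,0)),'mid',np.round((hi.min(0)+hi.max(0))/2), 'ext',np.round(w.min(0)),np.round(w.max(0)))
E
```

```text
{'clock': np.float64(0.0), 'joints': array([-1.329,  0.3  ,  1.522, -0.   ,  1.321, -0.067]), 'qd': array([ 0.001,  0.   ,  0.   ,  0.   , -0.001,  0.002]), 'effort': array([-1.0000e-03, -5.3181e+01, -3.5273e+01,  7.1000e-02,  2.4000e-02,
       -0.0000e+00]), 'eef_pos': array([ 167.082, -523.745,  215.914]), 'eef_rot': array([-1.616,  1.57 ,  1.834]), 'wrist_force': array([-1.016,  0.491,  0.348]), 'moment': array([-0.044,  0.033, -0.01 ]), 'finger_gap': np.float64(94.228)}
[[-0.    0.3  -0.95]
 [ 0.   -0.95 -0.3 ]
 [-1.   -0.   -0.  ]]
top [ 419.56557087  103.18730167 1290.86572466] [ 0.12532847 -0.01162752 -1.55850456]
yellow_top 0.46 [178. 229.] 112 med top [469. 264. 117.] mid [466. 265. 118.] ext [455. 253.  93.] [479. 281. 121.]
blue_top 0.44 [206. 238.] 67 med top [443. 204. 117.] mid [441. 205. 118.] ext [432. 195. 111.] [451. 214. 121.]
green_top 0.44 [192. 202.] 77 med top [528. 239. 117.] mid [527. 241. 118.] ext [516. 230. 109.] [538. 252. 120.]
red_top 0.64 [180. 228.] 75 med top [469. 264. 117.] mid [467. 264. 118.] ext [457. 253. 102.] [478. 274. 121.]
manifold 0.65 [
[... 508 characters left out ...]
3197 -0.64972297]
green_top 0.48 [200. 154.] 103 med top [524. 235. 115.] mid [524. 236. 115.] ext [512. 225.  97.] [535. 246. 117.]
red_top 0.65 [206. 181.] 232 med top [498. 174. 114.] mid [499. 175. 113.] ext [480. 156.  85.] [521. 189. 116.]
manifold 0.71 [171. 164.] 145 med top [464. 262. 115.] mid [463. 263. 115.] ext [451. 249. -45.] [545. 422. 117.]
black_vial 0.75 [145. 208.] 259 med top [372. 239.  61.] mid [371. 241.  62.] ext [358. 227.   0.] [397. 288.  65.]
white_vial 0.38 [177. 184.] 131 med top [438. 200. 114.] mid [438. 201. 115.] ext [426. 189.  96.] [450. 214. 117.]
dish 0.58 [198. 159.] 99 med top [523. 235. 115.] mid [523. 235. 115.] ext [512. 225.  97.] [535. 244. 117.]
```

```bash
python3 -c "
import cv2;a=cv2.imread('pics/top1.png');b=cv2.imread('pics/scene1.png')
cv2.imwrite('pics/both1.png',cv2.resize(cv2.hconcat([a,b]),(800,300),interpolation=cv2.INTER_AREA))"
```

```text
(no output)
```

View pics/top1.png

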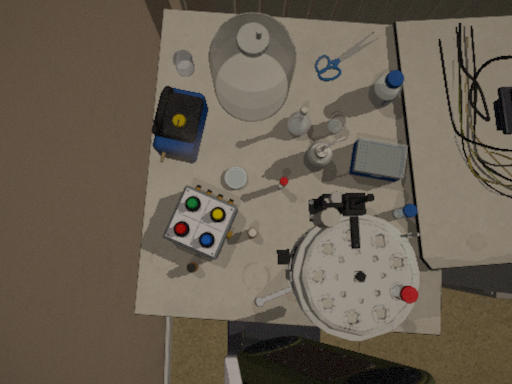

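View pics/scene1.png

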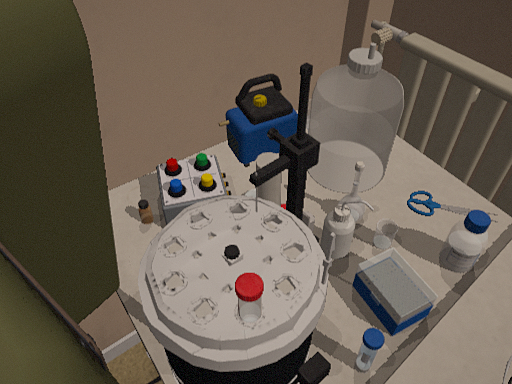

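Top view: green (192,203), yellow (217,214), red (181,229), blue (207,240); the networks confuse colours, but the points agree with a 66 mm square. Next I need the swing path clearance and a colour check.

```bash
python3 - <<'E'
from h import *
for n in ['top','scene']:
    c=shot(n); m=np.ones((384,512),bool); w=world(c,m)
    rgb=c['pixels'][c['z_map']>0].astype(np.uint8)
    hsv=cv2.cvtColor(rgb[None],cv2.COLOR_RGB2HSV)[0]
    near=(np.hypot(w[:,0]-483,w[:,1]-220)<70)&(w[:,2]>105)&(hsv[:,1]>120)
    for nm,lo,hi in [('yellow',20,35),('green',45,85),('blue',95,130),('red',-1,10)]:
        h=hsv[:,0].astype(int); h=np.where(h>170,0,h)
        k=near&(h>=lo)&(h<=hi); p=w[k]; p=p[p[:,2]>np.median(p[:,2])-3]
        print(n,nm,k.sum(),np.round(np.median(p,0),1),np.round((p.min(0)+p.max(0))/2,1))
    r=np.hypot(w[:,0],w[:,1]); a=np.degrees(np.arctan2(w[:,1],w[:,0]))
    print('rows az, cols r 150..800 by 50: max z')
    for A in range(-80,50,10):
        print(A,[int(np.percentile(w[k,2],99.5)) if (k:=(a>=A)&(a<A+10)&(r>=q)&(r<q+50)).sum()>3 else -1 for q in range(150,800,50)])
    if n=='top':
        k=(np.hypot(w[:,0]-455,w[:,1]-95)<60)&(w[:,2]>40)&(w[:,2]<75)
        print('whitevial',np.round(np.median(w[k],0)),k.sum())
        k=(w[:,0]>620)&(w[:,1]>180)&(w[:,2]>100)&(w[:,2]<300)&(w[:,0]<800); print('pump',w[k].min(0),w[k].max(0))
E
```

```text
top yellow 85 [502.7 180.  115.1] [503.  179.1 116.2]
top green 88 [527.9 239.5 116.1] [528.1 239.9 117.5]
top blue 87 [441.6 204.6 115.3] [442.7 204.7 116.7]
top red 89 [466.5 265.7 116.8] [467.5 264.9 117. ]
rows az, cols r 150..800 by 50: max z
-80 [-1, -764, -454, -764, -765, -761, -765, -761, -1, -1, -756, -759, -760]
-70 [-665, -762, -1, -1, -1, 4, -1, -1, -1, -1, -85, -85, -757]
-60 [-664, -666, -1, 6, 8, 7, 7, 3, -1, 32, 30, 30, -1]
-50 [-517, -1, -1, 5, 7, 8, 8, 31, 31, 31, 32, 31, 163]
-40 [-641, -1, 269, 279, 343, 343, 276, 29, 31, 32, 32, 121, 139]
-30 [-1, -1, 668, 279, 343, 343, 352, 357, 118, 114, 81, 81, 32]
-20 [-1, 436, 664, 280, 293, 376, 388, 502, 207, 81, 82, 81, 56]
-10 [-1, 602, 627, 280, 280, 281, 387, 500, 208, 126, 167, 165, 162]
0 [-1, 556, 8, 253, 254, 253, 8, 8, 105, 9, 9, 47, 255]
10 [-1, 498, 10, 11, 8, 8, 88, 118, 92, 33, 11, 161, 240]
20 [361, 389, 8, 8, 8, 88, 119, 119, 119, 90, 129, 170, 204]
30 [293, 285, 8, 9, 8, 65, 84, 118, 92, 8, 664, 673, 682]
40 [5, 6, -1, 9, 8, 9, 8, 634, 643, 654, 655, -1, -1]
whitevial [461.  97.  59.] 106
pump [620.072342
[... 416 characters left out ...]
1, -1, -1, -1, -1, -1, -1]
-60 [-1, -1, 597, 601, 585, -1, -1, -1, -1, -1, -1, -1, -1]
-50 [-1, -1, -1, -1, -1, -1, -1, -1, -1, -1, -1, -1, -1]
-40 [493, 611, 658, 277, 341, 341, 274, 87, 113, 27, 28, 27, 27]
-30 [424, 538, 655, 277, 341, 340, 355, 343, 115, 111, 77, 77, 27]
-20 [328, 424, 462, 277, 291, 373, 386, 499, 206, 77, 78, 77, 56]
-10 [224, 288, 276, 277, 277, 277, 386, 499, 208, 124, 164, 162, 64]
0 [-1, 4, 4, -1, 224, -1, -1, -1, 104, -1, 3, 31, 253]
10 [-1, 4, 5, -1, -1, -1, 88, 115, 87, 24, 119, 170, 241]
20 [-1, -60, 4, 5, 5, 87, 116, 116, 117, 87, 126, 173, 201]
30 [-1, -1, -1, 5, 4, 62, 85, 115, 84, 389, 395, 379, 363]
40 [-1, -1, -1, -766, 3, 5, 4, 12, 422, 414, 400, -1, -1]
```

```bash
python3 - <<'E'
from h import *
for n in ['top','scene']:
    c=shot(n); w=world(c,np.ones((384,512),bool)); vv,uu=np.nonzero(c['z_map']>0)
    k=(w[:,2]>200)&(np.hypot(w[:,0],w[:,1])<330)
    p=w[k]; print(n,k.sum(),uu[k].min(),uu[k].max(),vv[k].min(),vv[k].max())
    for z in range(200,800,50):
        q=p[(p[:,2]>=z)&(p[:,2]<z+50)]
        if len(q): print(z,len(q),np.round(np.percentile(q,[2,50,98],axis=0))[:,:2].tolist())
    print('z_map centre-left sample',c['z_map'][360:384:8,240:440:40] if n=='top' else c['z_map'][50:384:80,5:120:25])
E
python3 -c "
from h import *
c=shot('wrist','wrist1.png');print(c['xyz'],c['orientation'])"
```

```text
top 8933 236 434 294 383
200 836 [[173.0, -175.0], [245.0, -7.0], [322.0, 121.0]]
250 2768 [[174.0, -171.0], [274.0, -68.0], [324.0, 112.0]]
300 603 [[176.0, -40.0], [224.0, 57.0], [246.0, 100.0]]
350 675 [[188.0, -55.0], [229.0, 38.0], [249.0, 84.0]]
400 730 [[200.0, -69.0], [234.0, 16.0], [253.0, 68.0]]
450 805 [[213.0, -84.0], [239.0, -6.0], [257.0, 52.0]]
500 868 [[225.0, -99.0], [245.0, -29.0], [260.0, 35.0]]
550 637 [[235.0, -112.0], [251.0, -50.0], [265.0, 4.0]]
600 763 [[249.0, -127.0], [262.0, -81.0], [268.0, -32.0]]
650 248 [[259.0, -126.0], [264.0, -101.0], [266.0, -72.0]]
z_map centre-left sample [[ 997.21313  879.8991   816.2667   758.10144 2008.136  ]
 [1001.99225  834.5494   767.45026  717.22284  664.9302 ]
 [1021.87396  794.18353  723.55707  666.62213  627.20856]]
scene 37923 0 201 0 366
200 2050 [[162.0, -197.0], [242.0, -77.0], [322.0, -19.0]]
250 5616 [[165.0, -185.0], [268.0, -96.0], [321.0, -30.0]]
300 1313 [[157.0, -78.0], [196.0, -64.0], [240.0, -48.0]]
350 1819 [[156.0, -93.0], [196.0, -78.0], [243.0, -62.0]]
400 2571 [[155.0, -108.0], [197.0, -93.0], [247.0, -77.0]]
450 3671 [[154.0, -122.0], [197.0, -108.0], [250.0, -91.0]]
500 4561 [[166.0, -133.0], [207.0, -121.0], [254.0, -105.0]]
550 7827 [[160.0, -285.0], [204.0, -137.0], [257.0, -119.0]]
600 7617 [[159.0, -277.0], [230.0, -140.0], [261.0, -131.0]]
650 878 [[218.0, -141.0], [230.0, -135.0], [252.0, -131.0]]
z_map centre-left sample [[248.59824 260.60718 272.53326 286.28726 883.88257]
 [279.75107 295.75296 316.02762 338.828   993.1177 ]
 [332.01352 355.55554 382.0872  418.32086 457.9677 ]
 [187.49103 203.67616 491.1671  544.33215 616.94037]
 [167.68343 170.12192 175.99826 183.92276 210.17975]]
[ 237.66128296 -501.03090472  385.02708606] [-0.25944502 -0.00189392 -1.26359764]
```

View pics/wrist1.png

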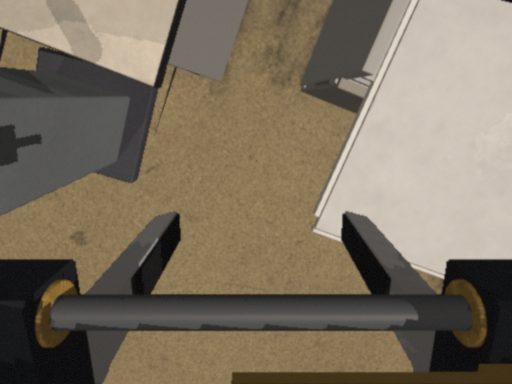

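The wrist view shows only open fingers and floor (start is off the table). The upper arm is offset to the left of its plane, so I check for a wall at left and derive the arm's geometry.

```bash
python3 - <<'E'
from h import *
for n in ['top','scene']:
    c=shot(n); w=world(c,np.ones((384,512),bool))
    for x in range(-300,900,100):
        k=(w[:,0]>=x)&(w[:,0]<x+100)&(w[:,1]>280)&(w[:,1]<1200)
        q=w[k]
        out=[]
        for z in range(-800,1000,200):
            s=q[(q[:,2]>=z)&(q[:,2]<z+200)]
            out.append((z,len(s),*np.round(np.percentile(s[:,1],[2,50])).astype(int).tolist()) if len(s)>5 else None)
        print(n,x,[o for o in out if o])
E
python3 -c "
import cell,inspect;print([a for a in dir(cell.manip) if a[0]!='_'])"
```

```text
top -300 []
top -200 [(-800, 81, 284, 351)]
top -100 [(-800, 1109, 283, 364), (-600, 121, 421, 422), (-400, 7, 421, 422)]
top 0 [(-800, 1105, 284, 367), (-600, 307, 421, 422), (-400, 379, 420, 422), (-200, 241, 420, 421), (0, 15, 420, 421)]
top 100 [(-800, 536, 284, 376), (-600, 264, 420, 422), (-400, 432, 420, 422), (-200, 657, 420, 421), (0, 880, 420, 421), (200, 627, 419, 421), (400, 30, 419, 420)]
top 200 [(-400, 72, 420, 422), (-200, 714, 289, 421), (0, 1668, 284, 420), (200, 1815, 419, 421), (400, 2970, 419, 420), (600, 400, 419, 420)]
top 300 [(-200, 852, 286, 421), (0, 2324, 284, 371), (200, 1735, 420, 421), (400, 3490, 419, 420), (600, 1030, 419, 420)]
top 400 [(-200, 785, 291, 421), (0, 2145, 283, 370), (200, 1672, 420, 421), (400, 3329, 419, 420), (600, 1423, 419, 420)]
top 500 [(-400, 44, 421, 422), (-200, 783, 295, 421), (0, 2028, 285, 366), (200, 1615, 420, 421), (400, 3179, 419, 420), (600, 1801, 419, 420)]
top 600 [(-400, 100, 421, 422), (-200, 681, 294, 422), (0, 2266, 282, 346), (200, 1553, 420, 421), (400, 3015, 419, 420), (600, 2178, 419, 420)]
top 700 [(-400, 147
[... 243 characters left out ...]
1)]
scene -300 []
scene -200 []
scene -100 []
scene 0 []
scene 100 [(-800, 1194, 291, 402), (-600, 525, 416, 420)]
scene 200 [(-800, 1227, 285, 402), (-600, 558, 416, 420)]
scene 300 [(-200, 325, 284, 419), (0, 1822, 284, 417), (200, 136, 416, 419)]
scene 400 [(-200, 457, 305, 419), (0, 3368, 290, 419), (200, 4258, 416, 419), (400, 408, 416, 419)]
scene 500 [(-200, 373, 416, 420), (0, 2552, 370, 420), (200, 3609, 416, 419)]
scene 600 [(-200, 514, 291, 420), (0, 3295, 283, 419), (200, 2641, 416, 420)]
scene 700 [(-200, 34, 417, 420), (0, 1881, 284, 419), (200, 1941, 415, 419)]
scene 800 [(0, 1042, 416, 420), (200, 1337, 416, 420)]
['Unreachable', 'camera', 'cut_out', 'read_state', 'sign_off']
```

Wall at y≈419; the arm should clear it (elbow ≈ y 360). Plan: rise to z≈460 closing the gripper, swing at r≈400 over the drum with fixed orientation, then come above yellow.

```bash
cat > to.py <<'E'
import sys
from h import *
s=manip.read_state(); p=np.array(s['eef_pos']); M=R.from_euler('xyz',s['eef_rot']).as_matrix()
print('t',s['clock'],'pos',np.round(p,1),'F',np.round(s['wrist_force'],1),'gap',round(float(s['finger_gap']),1),'q',np.round(s['joints'],2),'down',np.round(M[:,0],3))
for a in sys.argv[1:]:
    g=np.array(eval(a)); print(a,'tool shift',np.round((g-p)@M,1)); p=g
E
python3 to.py 130,-420,460 330,-230,460 400,0,460 430,150,460 501,177,220
```

```text
t 1.35 pos [ 167.1 -524.   216.4] F [ 0.2 -0.2 -0.4] gap 94.2 q [-1.33  0.3   1.52 -0.    1.32 -0.07] down [-0.  0. -1.]
130,-420,460 tool shift [-243.6 -110.4    3.8]
330,-230,460 tool shift [   0.  -120.2 -248.3]
400,0,460 tool shift [   0.  -197.8 -136.6]
430,150,460 tool shift [   0.  -133.8  -74.2]
501,177,220 tool shift [240.   -4.1 -75.8]
```

```bash
python3 -m handwheel '[[[-27,-12,0],0],[[-27,-12,0],0],[[-27,-12,0],0],[[-27,-12,0],0],[[-27,-12,0],0],[[-27,-12,0],0],[[-27,-12,0],0],[[-27,-12,0],0],[[-27,-12,0],0],[[0,0,0],0]]' 255 5; python3 to.py 330,-230,460
```

```text
clock: 2.6
eef_pos: [134.3, -420.9, 461.2]
eef_rot: [1.496, 1.567, -1.336]
wrist_force: [-0.3, 0.2, -0.3]
finger_gap: 0.5
t 2.6 pos [ 134.3 -420.9  461.2] F [-0.3  0.2 -0.3] gap 0.5 q [-1.34 -0.01  1.32  0.    1.83 -0.08] down [ 0.001 -0.004 -1.   ]
330,-230,460 tool shift [   0.7 -122.4 -244.5]
```

```bash
python3 -m handwheel '[[[0,-13,-27],0],[[0,-13,-27],0],[[0,-13,-27],0],[[0,-13,-27],0],[[0,-13,-27],0],[[0,-13,-27],0],[[0,-13,-27],0],[[0,-13,-27],0],[[0,-18,-27],0],[[0,0,0],0]]'; python3 to.py 400,0,460
```

```text
clock: 3.85
eef_pos: [329.7, -230.1, 458.3]
eef_rot: [-1.083, 1.569, 2.37]
wrist_force: [-0.8, -0.8, 0.0]
finger_gap: 0.6
t 3.85 pos [ 329.7 -230.1  458.3] F [-0.8 -0.8  0. ] gap 0.6 q [-0.7  -0.1   1.41  0.    1.83  0.56] down [-0.001  0.001 -1.   ]
400,0,460 tool shift [  -1.6 -197.5 -137.4]
```

```bash
python3 -m handwheel '[[[0,-22,-15],0],[[0,-22,-15],0],[[0,-22,-15],0],[[0,-22,-15],0],[[0,-22,-15],0],[[0,-22,-15],0],[[0,-22,-15],0],[[0,-22,-15],0],[[0,-22,-17],0],[[0,0,0],0]]'; python3 to.py 430,150,460
```

```text
clock: 5.1
eef_pos: [399.5, -0.4, 458.5]
eef_rot: [-0.348, 1.569, 3.104]
wrist_force: [0.3, 0.6, 0.4]
finger_gap: 0.3
t 5.1 pos [ 3.995e+02 -4.000e-01  4.585e+02] F [0.3 0.6 0.4] gap 0.3 q [-0.09 -0.11  1.42 -0.    1.83  1.17] down [-0.001  0.    -1.   ]
430,150,460 tool shift [  -1.5 -133.9  -75. ]
```

```bash
python3 -m handwheel '[[[0,-15,-8],0],[[0,-15,-8],0],[[0,-15,-8],0],[[0,-15,-8],0],[[0,-15,-8],0],[[0,-15,-8],0],[[0,-15,-8],0],[[0,-15,-8],0],[[0,-15,-8],0],[[0,0,0],0]]'; python3 to.py 501,177,230
```

```text
clock: 6.35
eef_pos: [426.8, 150.6, 459.1]
eef_rot: [-0.007, 1.57, -2.839]
wrist_force: [0.8, 0.3, -0.1]
finger_gap: 0.4
t 6.35 pos [426.8 150.6 459.1] F [ 0.8  0.3 -0.1] gap 0.4 q [ 0.26  0.02  1.3  -0.    1.83  1.52] down [-0.001 -0.    -1.   ]
501,177,230 tool shift [229.1  -2.5 -78.8]
```

Clear of the drum. A wrist picture from here, with button positions by colour.

```bash
cat > btn.py <<'E'
import sys
from h import *
def btn(n,save=None):
    c=shot(n,save); w=world(c,np.ones((384,512),bool)); sel=c['z_map']>0; vv,uu=np.nonzero(sel)
    hsv=cv2.cvtColor(c['pixels'][sel][None],cv2.COLOR_RGB2HSV)[0]; h=hsv[:,0].astype(int); h=np.where(h>170,0,h)
    near=(np.hypot(w[:,0]-483,w[:,1]-220)<75)&(w[:,2]>96)&(w[:,2]<125)&(hsv[:,1]>110)
    for nm,lo,hi in [('yellow',20,35),('blue',95,130),('green',45,85),('red',-1,10)]:
        k=near&(h>=lo)&(h<=hi)
        if k.sum()<20: print(n,nm,'few',k.sum()); continue
        p=w[k]; t=np.percentile(p[:,2],80); p2=p[abs(p[:,2]-t)<2.5]
        print(n,nm,k.sum(),'mean',np.round(p2.mean(0),1),'mid',np.round((np.percentile(p2,1,axis=0)+np.percentile(p2,99,axis=0))/2,1),'px',int(uu[k].mean()),int(vv[k].mean()))
for a in sys.argv[1:]:
    n,_,s=a.partition(':'); btn(n,s or None)
E
python3 btn.py wrist:w2.png scene
```

```text
wrist yellow 226 mean [500.3 177.6 114.1] mid [500.2 177.7 114.4] px 258 91
wrist blue 218 mean [439.9 203.1 114.8] mid [439.6 203.2 115.1] px 230 124
wrist green 250 mean [525.8 238.3 114.7] mid [525.7 238.4 114.8] px 224 61
wrist red 251 mean [464.9 263.5 115. ] mid [465.1 263.3 115. ] px 197 95
scene yellow 136 mean [498.4 175.  114.1] mid [498.7 174.8 114.1] px 206 179
scene blue 138 mean [437.3 200.4 114.4] mid [437.5 201.5 114.6] px 176 185
scene green 113 mean [522.8 234.9 114.2] mid [523.  235.4 114.1] px 201 159
scene red 128 mean [462.8 261.2 114.8] mid [462.8 261.8 114.7] px 171 164
```

View pics/w2.png

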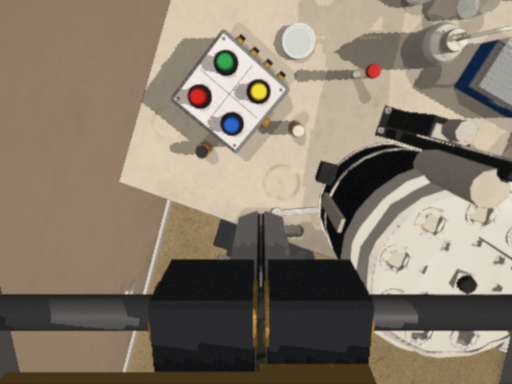

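Wrist view: green (224,61), yellow (258,91), red (197,95), blue (230,124), consistent with the mean of the two fixed cameras; vials and dish clear. Descend over yellow.

```bash
python3 -m handwheel '[[[0,0,-26],0],[[20,0,-26],0],[[45,0,-26],0],[[45,-2,0],0],[[45,0,0],0],[[45,0,0],0],[[45,0,0],0],[[40,0,0],0],[[0,0,0],0],[[0,0,0],0]]'; python3 to.py 500.5,177.5,140
```

```text
clock: 7.7
eef_pos: [501.1, 175.3, 176.3]
eef_rot: [3.078, 1.569, 0.245]
wrist_force: [0.7, -0.3, 0.2]
finger_gap: 0.4
t 7.7 pos [501.1 175.3 176.3] F [ 0.7 -0.3  0.2] gap 0.4 q [ 0.27  0.29  1.63 -0.    1.22  1.53] down [ 0.002  0.001 -1.   ]
500.5,177.5,140 tool shift [36.3 -2.3  0. ]
```

```bash
python3 -m handwheel '[[[12,-2,0],0],[[12,0,0],0],[[12,0,0],0],[[6,0,0],0],[[3,0,0],0],[[2,0,0],0],[[1,0,0],0],[[1,0,0],0],[[1,0,0],0],[[0,0,0],0]]'; python3 to.py 500.5,177.5,117
```

```text
clock: 8.95
eef_pos: [499.8, 177.3, 124.5]
eef_rot: [-3.054, 1.571, 0.396]
wrist_force: [0.3, -0.9, 1.6]
finger_gap: 0.4
t 8.95 pos [499.8 177.3 124.5] F [ 0.3 -0.9  1.6] gap 0.4 q [0.27 0.35 1.68 0.   1.11 1.53] down [ 0.  0. -1.]
500.5,177.5,117 tool shift [ 7.5  0.  -0.7]
```

```bash
python3 -m handwheel '[[[1,0,0],0],[[1,0,0],0],[[1,0,0],0],[[1,0,0],0],[[1,0,0],0],[[1,0,0],0],[[0,0,0],0],[[0,0,0],0],[[0,0,0],0],[[0,0,0],0]]'; python3 to.py 500.5,177.5,117
```

```text
clock: 10.2
eef_pos: [499.6, 177.2, 118.3]
eef_rot: [-0.05, 1.57, -2.883]
wrist_force: [-0.3, 0.7, -0.0]
finger_gap: 0.4
t 10.2 pos [499.6 177.2 118.3] F [-0.3  0.7 -0. ] gap 0.4 q [0.27 0.36 1.68 0.   1.1  1.53] down [-0. -0. -1.]
500.5,177.5,117 tool shift [ 1.3  0.  -0.9]
```

```bash
python3 -m handwheel '[[[1,0,0],0],[[1,0,0],0],[[0,0,0],0],[[0,0,0],0],[[0,0,0],0],[[0,0,0],0],[[0,0,0],0],[[0,0,0],0],[[0,0,0],0],[[0,0,0],0]]'; python3 btn.py scene:s3.png wrist; python3 -c "
import cv2;a=cv2.imread('pics/s3.png')[110:230,120:280];cv2.imwrite('pics/s3c.png',cv2.resize(a,(640,480),interpolation=2))"
```

```text
clock: 11.45
eef_pos: [499.7, 177.3, 116.5]
eef_rot: [0.465, 1.571, -2.368]
wrist_force: [0.2, 0.2, -1.0]
finger_gap: 0.6
scene yellow 52 mean [497.  170.1 103.4] mid [498.  171.6 103.9] px 206 182
scene blue 134 mean [437.6 199.9 114.8] mid [437.5 200.5 115. ] px 176 184
scene green few 2
scene red 123 mean [463.2 260.6 114.7] mid [463.2 261.5 114.8] px 171 164
wrist yellow 443 mean [508.5 181.5 104.4] mid [507.2 180.2 105. ] px 259 208
wrist blue few 0
wrist green 1889 mean [526.4 238.7 114.8] mid [526.2 238.8 114.7] px 168 151
wrist red 1902 mean [466.3 264.  114.8] mid [465.9 264.2 114.6] px 101 235
```

View pics/s3c.png

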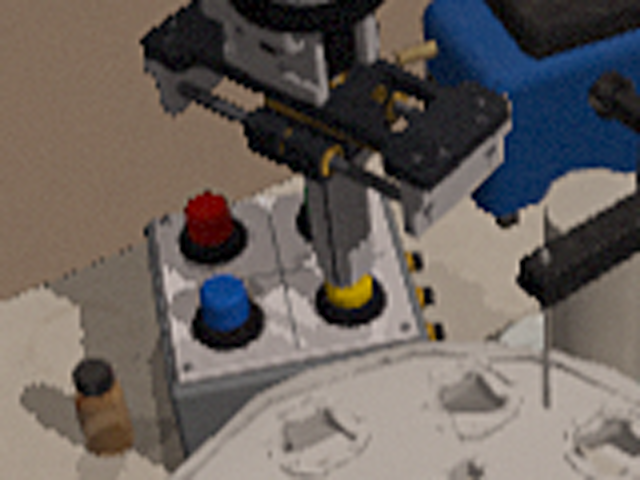

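Picture: the fingertips stand on the yellow cap, now low in its collar (top 104–105 mm, ≈10 mm in); red and blue still 115 mm. Lift and go to blue.

```bash
python3 -m handwheel '[[[-5,0,0],0],[[-15,0,0],0],[[-15,0,0],0],[[0,-10,12],0],[[0,-10,12],0],[[0,-10,13],0],[[0,-11,13],0],[[0,0,0],0],[[0,0,0],0],[[0,0,0],0]]'; python3 to.py 440,203,117
```

```text
clock: 12.8
eef_pos: [440.0, 201.0, 151.4]
eef_rot: [0.362, 1.571, -2.471]
wrist_force: [0.4, 0.7, 0.7]
finger_gap: 0.2
t 12.8 pos [440.  201.  151.4] F [0.4 0.7 0.7] gap 0.2 q [ 0.35  0.22  1.78 -0.    1.14  1.62] down [-0. -0. -1.]
440,203,117 tool shift [34.4 -1.9 -0.7]
```

```bash
python3 -m handwheel '[[[10,-2,-1],0],[[8,0,0],0],[[4,0,0],0],[[2,0,0],0],[[1,0,0],0],[[1,0,0],0],[[1,0,0],0],[[1,0,0],0],[[1,0,0],0],[[1,0,0],0]]'; python3 to.py 440,203,116.5
```

```text
clock: 14.05
eef_pos: [440.1, 203.4, 121.5]
eef_rot: [-3.108, 1.571, 0.342]
wrist_force: [0.3, 0.1, 1.7]
finger_gap: 0.2
t 14.05 pos [440.1 203.4 121.5] F [0.3 0.1 1.7] gap 0.2 q [ 0.36  0.26  1.81 -0.    1.07  1.62] down [ 0.  0. -1.]
440,203,116.5 tool shift [5.  0.3 0.2]
```

```bash
python3 -m handwheel '[[[1,0,0],0],[[1,0,0],0],[[1,0,0],0],[[1,0,0],0],[[1,0,0],0],[[0,0,0],0],[[0,0,0],0],[[0,0,0],0],[[0,0,0],0],[[0,0,0],0]]'; python3 to.py; python3 btn.py scene wrist top
```

```text
clock: 15.3
eef_pos: [439.9, 203.3, 116.4]
eef_rot: [-0.076, 1.571, -2.909]
wrist_force: [-0.1, -0.4, 0.4]
finger_gap: 0.3
t 15.3 pos [439.9 203.3 116.4] F [-0.1 -0.4  0.4] gap 0.3 q [0.36 0.27 1.81 0.   1.06 1.62] down [-0. -0. -1.]
scene yellow 90 mean [499.  175.1 105.4] mid [498.3 175.1 105.7] px 206 180
scene blue 56 mean [436.7 195.  104.4] mid [437.6 197.7 104.4] px 177 188
scene green few 14
scene red few 2
wrist yellow 1611 mean [500.3 178.8 105.1] mid [500.2 178.5 105. ] px 335 138
wrist blue 330 mean [448.4 207.  103.7] mid [447.3 206.1 104.4] px 259 209
wrist green 2083 mean [525.5 239.1 114.9] mid [525.4 239.1 114.8] px 244 55
wrist red 1900 mean [465.5 264.3 114.9] mid [465.1 264.5 114.9] px 168 153
top yellow few 14
top blue few 0
top green 99 mean [528.9 239.1 117. ] mid [528.5 239.7 117.5] px 191 203
top red few 1
```

Yellow and blue ≈10 mm in, red and green up. Now green.

```bash
python3 -m handwheel '[[[-5,0,0],0],[[-15,0,0],0],[[-15,0,0],0],[[0,-2,-18],0],[[0,-2,-25],0],[[0,-2,-25],0],[[0,-3,-24],0],[[0,0,0],0],[[0,0,0],0],[[0,0,0],0]]'; python3 to.py 525.8,238.4,116.5
```

```text
clock: 16.7
eef_pos: [524.5, 239.7, 151.9]
eef_rot: [-3.031, 1.57, 0.42]
wrist_force: [-0.5, -0.6, 0.6]
finger_gap: 0.5
t 16.7 pos [524.5 239.7 151.9] F [-0.5 -0.6  0.6] gap 0.5 q [0.37 0.42 1.52 0.   1.21 1.63] down [ 0.  0. -1.]
525.8,238.4,116.5 tool shift [35.4  1.7 -0.9]
```

```bash
python3 -m handwheel '[[[10,1,-1],0],[[8,0,0],0],[[4,0,0],0],[[2,0,0],0],[[1,0,0],0],[[1,0,0],0],[[1,0,0],0],[[1,0,0],0],[[1,0,0],0],[[1,0,0],0]]'; python3 to.py 525.8,238.4,116.5
```

```text
clock: 17.95
eef_pos: [526.2, 239.3, 121.5]
eef_rot: [-3.001, 1.571, 0.449]
wrist_force: [-0.3, 0.8, 2.3]
finger_gap: 0.6
t 17.95 pos [526.2 239.3 121.5] F [-0.3  0.8  2.3] gap 0.6 q [0.36 0.45 1.54 0.   1.15 1.63] down [ 0.  0. -1.]
525.8,238.4,116.5 tool shift [5.  0.7 0.7]
```

```bash
python3 -m handwheel '[[[1,0,0],0],[[1,0,0],0],[[1,0,0],0],[[1,0,0],0],[[1,0,0],0],[[0,0,0],0],[[0,0,0],0],[[0,0,0],0],[[0,0,0],0],[[0,0,0],0]]'; python3 to.py
```

```text
clock: 19.2
eef_pos: [526.1, 239.2, 116.3]
eef_rot: [0.045, 1.57, -2.787]
wrist_force: [0.2, 0.3, -0.7]
finger_gap: 0.5
t 19.2 pos [526.1 239.2 116.3] F [ 0.2  0.3 -0.7] gap 0.5 q [0.36 0.46 1.55 0.   1.14 1.63] down [-0. -0. -1.]
```

```bash
python3 -m handwheel '[[[-5,0,0],0],[[-20,0,0],0],[[-40,0,0],0],[[-40,0,0],0],[[-40,0,0],0],[[-40,0,10],0],[[-30,0,20],0],[[0,0,20],0],[[0,0,0],0],[[0,0,0],0]]'; python3 to.py; python3 btn.py wrist:w4.png scene
```

```text
clock: 20.45
eef_pos: [478.9, 224.1, 331.3]
eef_rot: [0.066, 1.57, -2.767]
wrist_force: [-0.3, -0.9, 0.9]
finger_gap: 0.4
t 20.45 pos [478.9 224.1 331.3] F [-0.3 -0.9  0.9] gap 0.4 q [ 0.37  0.19  1.39 -0.    1.56  1.63] down [-0. -0. -1.]
wrist yellow 345 mean [500.6 178.2 105.1] mid [500.5 178.1 105.2] px 301 151
wrist blue 308 mean [439.9 203.8 105.1] mid [439.3 203.4 105. ] px 266 190
wrist green 343 mean [526.  238.9 104.9] mid [526.  238.8 105. ] px 260 115
wrist red 373 mean [465.6 264.3 114.8] mid [465.5 264.3 114.9] px 225 158
scene yellow 89 mean [499.  174.8 105.3] mid [499.  174.6 105.7] px 206 180
scene blue 96 mean [437.5 200.2 105.1] mid [438.  200.1 105.4] px 176 186
scene green 78 mean [523.1 235.  105.6] mid [523.2 235.1 105.7] px 201 160
scene red 126 mean [463.3 261.3 115. ] mid [463.1 261.9 115.3] px 171 164
```

View pics/w4.png

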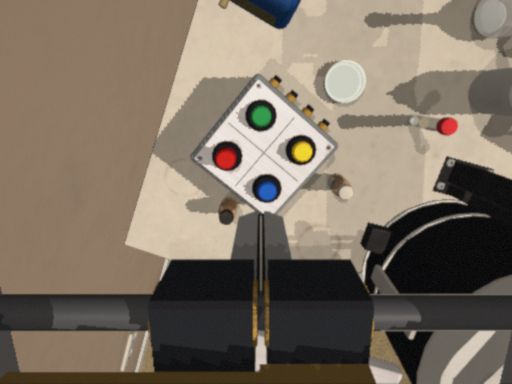

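The wrist view shows the vials (228,210), (343,187) and dish (345,82) standing in place. Three tops read ≈105 mm and red ≈115 mm. The gripper is well clear, so I hand in.

```bash
python3 -c "
from cell import manip; print(manip.sign_off())"
```

```text
the job is handed in; nothing more can be done
None
```

The yellow, blue and green buttons are pressed in, in that order, and the job is handed in, after about 20.5 s on the robot's clock.

- **Buttons:** I pressed each one with the closed fingertips in 1 mm steps. In the last check, the wrist and scene cameras put the yellow, blue and green tops at about 105 mm, so each is about 10 mm in of its 12 mm. Red reads 115 mm, so it is still up.
- **Force:** Wrist force was at most 2.3 N at the end of each move. I did not record it between those readings, so I have no measured peak.
- **Surroundings:** In the last wrist picture both vials and the dish are standing where they were, judged by eye, not measured again. The arm had lifted clear, with the TCP at z = 331 mm.
- **Disagreements:** The trained networks mixed up several names, for example calling the red button the air pump. I found the buttons by colour and depth instead. The fixed cameras differed by about 4–5 mm in x and y, and I used the wrist camera, which fell midway between them.

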